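# Feed the oldest mortar bar out of the magazine and set it up for the bend test

## Robot

A 6-joint arm with a two-finger parallel gripper is mounted at the origin on a cart in front of the work surface, level with it; the furniture and walls round the work are solid. World frame = base frame: x ahead of the robot, y to its left, z up, the work surface at z = 0. Lengths are in m, angles in rad, forces in N, time in s.
With the tool pointing down it reaches from about 0.3 to 0.85 m from the base axis. Payload 5.4 kg.
Tool frame: the origin (TCP) lies at the very end of the fingers, on their centre line; the grasp point (between the pads) lies 19 mm behind it; z points along the fingers, y is the line along which they close (so a half turn about z gives the same grasp; the last joint's range is limited). The gripper opens to 85 mm and grips with 20 to 120 N. Pads are 22 mm wide; open, the fingers measure 114 mm over their backs; the gripper's body (76 mm by 85 mm) begins 54 mm behind the grasp point. The pads swing forward as they close: fully open they stand 13 mm farther back than shut.
Start: joints at [-1.498, 0.158, 1.597, -0, 1.386, -0.21], TCP at [0.16, -0.552, 0.231] pointing down, gripper open.
Joint ranges: [-2.91, 2.91], [-0.94, 2.29], [0.18, 2.7], [-1.29, 4.43], [0.17, 2.64], [-3, 3]. Speed limits (rad/s): [2.57, 2.57, 3.14, 3.14, 3.14, 3.14].

## Interface

Orientations are given as a 3x3 rotation matrix whose columns are the frame's x, y, z axes.
In Python, from bench import get_obs, capture, finish_job gives the robot as it stands. The module is installed in compiled form; this text tells all that it offers.
- The arm moves only by the shell command python3 -m crank 'ROWS' [FORCE]. ROWS is text: rows parted by semicolons, each of 7 numbers parted by spaces: the shift along the tool's x, y, z in mm, then the turn, a rotation vector about the tool's x, y, z in degrees, then the opening, from 0 (shut) to 1 (fully open). In form: x y z wx wy wz jaw; .... A call has exactly 8 rows; each row is the pose to reach, as a shift and turn from the pose commanded when the call began, along the tool's axes at that moment; what a row does not reach only later rows make up. A row lasts 1/8 s, in which the tool goes at most 62.5 mm and 10.7 degrees, less where a joint would pass 70% of its speed; a pose out of reach is approached as far as the arm can. A call with a gripper value outside its range is refused whole. The fingers move at their own pace and stop on an object; FORCE is the grip in N (left out, the last holds). Time passes only in rows, so rows that repeat a pose let the fingers close, or fill a call up. It gives the time, the measured TCP pose, the force, the opening and the grip force at its end, in the units of the state.
- get_obs(): the state, without advancing time (a new reading comes with each control period).
- capture(name): name is "side" or "top" or "wrist"; returns a dict with "img" (400x640x3 uint8, red, green, blue), "camera_matrix" (3x3 intrinsics, pixels), "k1" (the pictures are not rectified: a ray, as slopes to the right and down, at radius r is drawn at 1 + k1 r^2 times it, then the intrinsics apply), "R" (3x3) and "t" (3): a world point X has camera coordinates R X + t; the wrist camera has in their place "tool_from_camera" (4x4, takes a point from camera to tool coordinates, whose origin is the TCP and whose axes are the flange's). Camera axes: x right, y down, z forward; pixel columns grow to the right and rows downward; lengths in m; the calibration is good to about 2 mm. A picture is of the moment at which its call begins: read the wrist's pose just before it. There is no depth.
- finish_job(): hands the job in; it is judged then, once.
The state is a dict: "t": time; "joint_pos": joint angles; "joint_vel": joint speeds; "tau": joint torques, N m; "tcp_pos": TCP position; "orientation": TCP orientation; "contact_force": force on the tool from outside, world axes, zero at the start; "moment": the same for the moment, N m; "width": finger opening in m; "grasp_force": force on a finger pad.
Only numpy, scipy, OpenCV 4.12 (cv2) and the standard library are available. Lean on these libraries where they do the work, as an engineer would, in place of code of your own. Each camera call takes 0.05 s, during which the arm holds its last target. There are 200 camera calls.

## Task

The bottom bar in the feed magazine is the oldest and is due for its bend test: push the magazine's slide all the way forward so that this bar comes out on the shelf in front, and draw the slide fully back again so that the other bars drop down in its place. Lay the bar flat across both rollers of the bend-test support, between the guide cheeks and with equal overhang at both ends. Leave the other bars in the magazine and do not disturb the things standing round about.

Things in the scene. Friction and masses are not known exactly. Their poses are not given: they have to be found in the camera images.
- magazine: Feed magazine fixed to the bench. Origin on the bench under the stack's centre; x = feed direction (handle behind at -x, shelf in front at +x), y along the bars, z up. Its flat bed, top 18 mm above the bench, spans x -180..+105 mm and is 92 mm wide. Four steel corner posts (tops 80 mm up) hold four bars lying flat, in a space of 42 x 123 mm open at the top.
- outfeed (a point): Middle of the open outfeed shelf, on the bed's top (18 mm above the bench), at magazine x = +73 mm: the slide leaves the fed bar centred about here, its length along the magazine's y. The magazine's front face is at x = +25 mm; the slot under it, 21 mm high, lets out one bar at a time. The shelf is 92 mm wide, so the bar's ends overhang it by 14 mm.
- slide (a joint): Push slide, m: 0 = fully back at its stop, 0.089 = fully forward; starts at 0 to 0.012. Moves along the magazine's +x against 2 N friction and a few N from the stack; stays where left. Its blade, 11 mm thick and 70 mm wide on the bed, has its front edge at magazine x = -36 mm + joint value and pushes the bottom bar only. The other bars rest on it and drop on the bed once it is drawn back.
- slide_grip (a point): Point in the slide's upright handle, 97 mm above the bench, at magazine x = -155 mm + joint value, y = 0. The black grip is 14 mm thick along the magazine's x, 44 mm wide along y, and reaches from 76 to 114 mm above the bench, on an upright 6 mm thick. With the slide fully forward 35 mm remain between grip and magazine.
- bar_1_center (a point): mortar test bar, plain grey, 120 x 40 x 15 mm (x, y, z of its own frame), 0.155 kg; this point is its centre. This is the bottom (oldest) bar, which at the start lies on the bed of the magazine with its long x axis along the magazine's y. It is the one to test.
- bar_2_center (a point): mortar test bar, plain grey, 120 x 40 x 15 mm (x, y, z of its own frame), 0.155 kg; this point is its centre. Second from the bottom; stays in the magazine and ends on the bed.
- bar_3_center (a point): mortar test bar, plain grey, 120 x 40 x 15 mm (x, y, z of its own frame), 0.155 kg; this point is its centre. Third from the bottom; stays in the magazine.
- bar_4_center (a point): mortar test bar, plain grey, 120 x 40 x 15 mm (x, y, z of its own frame), 0.155 kg; this point is its centre. Top bar; stays in the magazine.
- support: Bend-test support fixed to the bench: dark steel plate 160 x 90 x 12 mm. Origin on the bench under its centre, x along its length (and the laid bar's), z up. Two steel rollers of 14 mm diameter run along y at x = -45 and +45 mm, tops 33 mm up. Steel guide cheeks at the roller ends, 26 mm long, tops 42 mm up, stand 48 mm apart in y. A laid bar's centre is 40.5 mm up.
- brush: Flat brush, 202 mm long, lying on the bench to the right. Bystander.
- jar: White sample jar with red lid, 57 mm across, 76 mm high, standing behind the work. Bystander.
- tape: Roll of masking tape, 98 mm across, 25 mm high, lying behind the work. Bystander.

How it is judged:
On the way:
1. the slide is pushed fully forward (within 6 mm) and the bottom bar lies outside the magazine on the outfeed shelf, with the other three still in the stack (value of joint slide above 0.083 m and x of bar_1_center in the frame of magazine between 0.062 and 0.105 m and z of bar_1_center in the frame of magazine between 0.0215 and 0.0295 m and x of bar_2_center in the frame of magazine between -0.008 and 0.008 m and x of bar_3_center in the frame of magazine between -0.008 and 0.008 m and x of bar_4_center in the frame of magazine between -0.008 and 0.008 m), for 0.1 s.
At the end, for the whole second after the job is handed in: Slide back (within 5 mm). The other bars lie flat in the magazine one place lower, the second on the bed (6 mm sideways, 4 mm in height). The fed bar rests flat on both rollers, centred within 10 mm lengthwise and 7 mm sideways, parallel within 7 degrees (value of joint slide below 0.005 m and x of bar_2_center in the frame of magazine between -0.006 and 0.006 m and y of bar_2_center in the frame of magazine between -0.006 and 0.006 m and z of bar_2_center in the frame of magazine between 0.0215 and 0.0295 m and x of bar_3_center in the frame of magazine between -0.006 and 0.006 m and y of bar_3_center in the frame of magazine between -0.006 and 0.006 m and z of bar_3_center in the frame of magazine between 0.0365 and 0.0445 m and x of bar_4_center in the frame of magazine between -0.006 and 0.006 m and y of bar_4_center in the frame of magazine between -0.006 and 0.006 m and z of bar_4_center in the frame of magazine between 0.0515 and 0.0595 m and x of bar_1_center in the frame of support between -0.01 and 0.01 m and y of bar_1_center in the frame of support between -0.007 and 0.007 m and z of bar_1_center in the frame of support between 0.0365 and 0.0445 m and angle between the x axis of bar_1_center and the x axis of support, either way round below 0.12 rad and angle between the z axis of bar_1_center and the z axis of support, either way round below 0.06 rad); the robot touches nothing.
It fails at once if one of the other bars is lifted or pushed out of the magazine (x of any of bar_2_center, bar_3_center, bar_4_center in the frame of magazine above 0.02 m or x of any of bar_2_center, bar_3_center, bar_4_center in the frame of magazine below -0.02 m or z of bar_2_center in the frame of magazine above 0.0555 m or z of bar_3_center in the frame of magazine above 0.0705 m or z of bar_4_center in the frame of magazine above 0.0855 m).
It fails at once if a bystander (brush, jar or tape) is moved by more than 25 mm (distance of any of brush, jar, tape from where it was at the start of the episode above 0.025 m).
It also fails if it takes over 50 s, if anything falls off the work surface, if the arm or the gripper's body presses on something with over 40 N, if the wrist force passes 120 N, or if a joint passes its speed limit or range.

## Working session

There is one attempt and no reset: what is moved stays moved. The work goes in short steps, Python scripts to look and compute and a shell command to move; the robot and the scene stay as the last step left them, time stands still between calls to the robot, and variables do not carry over. Pictures are saved under pics/ and viewed, at most 10 in all, crops included, and the job is handed in when it is done.

```bash
mkdir -p pics; cat > h.py <<'E'
import numpy as np, cv2
from bench import get_obs, capture
def save(n,f):
    o=get_obs(); c=capture(n); cv2.imwrite('pics/'+f,c['img'][:,:,::-1]); return o,c
def ray(c,u,v,o=None):
    K=np.array(c['camera_matrix']); x=(u-K[0,2])/K[0,0]; y=(v-K[1,2])/K[1,1]
    rd=np.hypot(x,y); r=rd
    for _ in range(30): r=rd/(1+c['k1']*r*r)
    s=r/rd if rd>0 else 1
    d=np.array([x*s,y*s,1])
    if 'R' in c:
        R=np.array(c['R']);t=np.array(c['t']); return -R.T@t, R.T@d
    T=np.array(c['tool_from_camera']); Ro=np.array(o['orientation'])
    return Ro@T[:3,3]+np.array(o['tcp_pos']), Ro@T[:3,:3]@d
def atz(c,u,v,z,o=None):
    p,d=ray(c,u,v,o); return p+d*(z-p[2])/d[2]
def proj(c,X,o=None):
    X=np.array(X,float)
    if 'R' in c: q=np.array(c['R'])@X+np.array(c['t'])
    else:
        T=np.array(c['tool_from_camera']); q=np.array(o['orientation']).T@(X-np.array(o['tcp_pos'])); q=T[:3,:3].T@(q-T[:3,3])
    x,y=q[0]/q[2],q[1]/q[2]; s=1+c['k1']*(x*x+y*y); K=np.array(c['camera_matrix'])
    return np.array([K[0,0]*x*s+K[0,2],K[1,1]*y*s+K[1,2]])
E
python3 - <<'E'
from h import *
import pickle
for n in('top','side'):
    o,c=save(n,n+'0.png'); pickle.dump((o,c),open(n+'.pkl','wb'))
    print(n,-np.array(c['R']).T@np.array(c['t']),np.array(c['R'])[2])
print(get_obs())
E
```

```text
top [ 0.34484432 -0.02881581  1.43225405] [ 1.68698619e-01  4.91236219e-04 -9.85667558e-01]
side [0.5784605  0.79780226 0.81572116] [-0.02564578 -0.76535829 -0.64309329]
{'t': 0.1, 'joint_pos': array([-1.49809379e+00,  1.59007901e-01,  1.59814411e+00,  3.15002770e-05,
        1.38621026e+00, -2.10115605e-01]), 'joint_vel': array([-0.00098159, -0.00063874, -0.00143831,  0.00059257, -0.00159718,
       -0.00261755]), 'tau': array([ 3.83870729e-04, -3.96991289e+01, -3.32338071e+01, -2.79069518e-04,
        4.18392650e-03, -2.20763934e-05]), 'tcp_pos': array([ 0.16040005, -0.55159266,  0.23038414]), 'orientation': array([[ 9.60274454e-01,  2.79057278e-01, -9.76589615e-05],
       [ 2.79057009e-01, -9.60272911e-01,  1.76719128e-03],
       [ 3.99368333e-04, -1.72424106e-03, -9.99998434e-01]]), 'contact_force': array([ 0.28199721,  0.3306011 , -0.48022423]), 'moment': array([0.01178697, 0.03769262, 0.01611676]), 'grasp_force': 0.0, 'width': 0.0851822539246355}
```

View pics/top0.png

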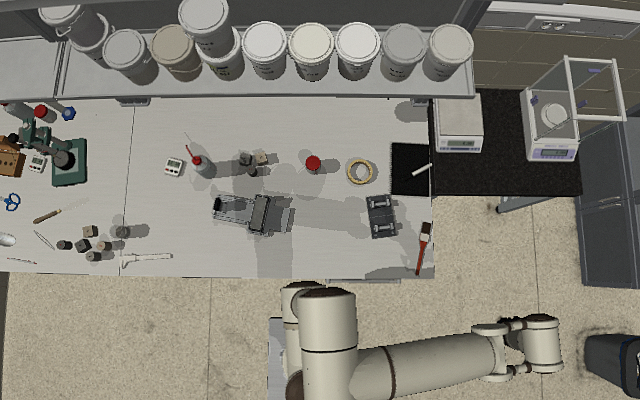

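View pics/side0.png

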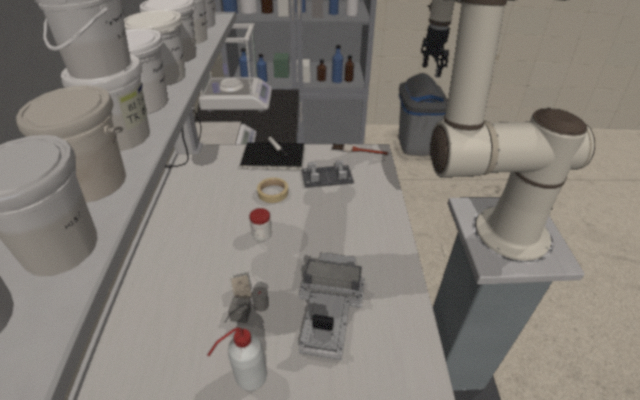

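Top view: the magazine stack is at about (258,213), its handle at (217,204) and the shelf to the right (290,216). The support is at (381,216), the brush at (424,245), the jar at (313,163) and the tape at (359,171). Next I'll enlarge the magazine and the support.

```bash
python3 - <<'E'
from h import *
a=cv2.imread('pics/top0.png'); 
m=cv2.resize(a[185:243,203:303],None,fx=8,fy=8,interpolation=cv2.INTER_CUBIC)[:,:800]
s=cv2.resize(a[188:243,360:405],None,fx=2.4*1,fy=2.4,interpolation=cv2.INTER_CUBIC)
cv2.imwrite('pics/cm.png',m)
b=cv2.imread('pics/side0.png')
s=cv2.resize(a[185:245,358:403],None,fx=8,fy=8,interpolation=cv2.INTER_CUBIC)
s2=cv2.resize(b[245:365,290:375],None,fx=4.8,fy=4,interpolation=cv2.INTER_CUBIC)
cv2.imwrite('pics/cs.png',np.hstack([s,s2]))
print(s.shape,s2.shape)
E
```

```text
(480, 360, 3) (480, 408, 3)
```

View pics/cm.png

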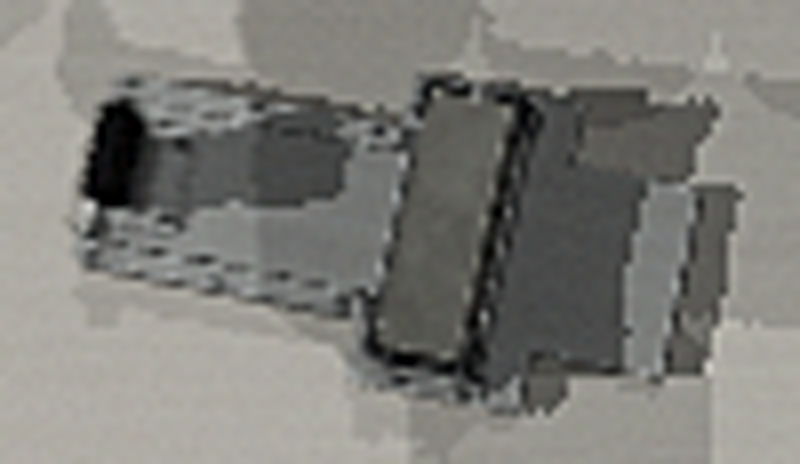

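View pics/cs.png

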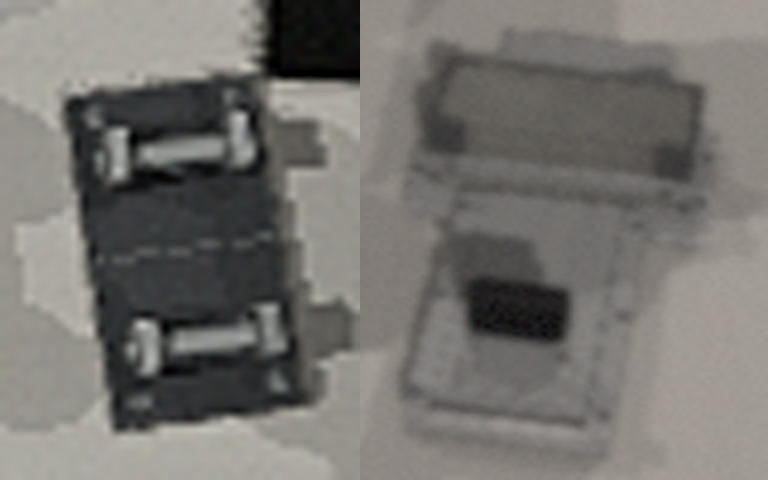

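The bar's top corners in the first crop are about (422,92), (512,97), (465,358) and (375,345). The support plate's corners in the second are (66,98), (262,75), (310,402) and (118,430). The black handle is at about (115,153).

```bash
python3 - <<'E'
from h import *
import pickle
o,c=pickle.load(open('top.pkl','rb')); os,cs=pickle.load(open('side.pkl','rb'))
f=lambda L,x0,y0,z:np.array([atz(c,x/8+x0-.44,y/8+y0-.44,z) for x,y in L])
B=f([(420,90),(515,95),(467,360),(373,347)],203,185,.078)
print('bar',B.mean(0), np.linalg.norm(B[0]-B[3]),np.linalg.norm(B[0]-B[1]))
ax=(B[1]+B[2]-B[0]-B[3]); print('mag x ang',np.degrees(np.arctan2(ax[1],ax[0])))
ay=(B[0]+B[1]-B[2]-B[3]); print('mag y ang',np.degrees(np.arctan2(ay[1],ay[0])))
print('handle',f([(118,153)],203,185,.114))
# side: stack top and handle
g=lambda x,y,z:atz(cs,(x-360)/4.8+290,y/4+245,z)
print('side bar', np.mean([g(450,55,.078),g(700,85,.078),g(695,178,.078),g(430,150,.078)],0),'handle top',g(518,288,.114))
S=f([(66,98),(262,75),(310,402),(118,430)],358,185,.012)
print('sup',S.mean(0)); a=S[0]+S[1]-S[2]-S[3]; print(np.degrees(np.arctan2(a[1],a[0])),np.linalg.norm(a)/2)
a=S[1]+S[2]-S[0]-S[3]; print(np.degrees(np.arctan2(a[1],a[0])),np.linalg.norm(a)/2)
R=f([(182,150),(210,342)],358,185,.033);print('rollers',R,R.mean(0));a=R[0]-R[1];print(np.degrees(np.arctan2(a[1],a[0])),np.linalg.norm(a))
for n,p in(('jar',(313,163)),('tape',(359,171)),('brush',(424,245))):print(n,atz(c,*p,.04))
E
```

```text
bar [0.53198662 0.1942471  0.078     ] 0.1190192405403409 0.043642353152746734
mag x ang -95.01654464417278
mag y ang -8.437901995254352
handle [[0.55694044 0.3350141  0.114     ]]
side bar [0.52891694 0.2040498  0.078     ] handle top [0.55664325 0.34173378 0.114     ]
sup [ 0.53069495 -0.26275667  0.012     ]
7.461438759448449 0.15885460482308905
-82.23984600078047 0.09362566208997895
rollers [[ 0.57522727 -0.25692483  0.033     ]
 [ 0.48477198 -0.26819688  0.033     ]] [ 0.52999963 -0.26256085  0.033     ]
7.103276195774506 0.0911549199062457
jar [ 0.72795361 -0.00261727  0.04      ]
tape [ 0.69780252 -0.17738416  0.04      ]
brush [ 0.4190062 -0.4150998  0.04     ]
```

```bash
cat > go.py <<'E'
import sys
from h import *
from scipy.spatial.transform import Rotation as Ro
# target x y z (mm) and tool-y yaw deg
x,y,z,a=map(float,sys.argv[1:5]); o=get_obs(); R=np.array(o['orientation'])
a=np.radians(a); ty=np.array([np.cos(a),np.sin(a),0]); tz=np.array([0,0,-1.]); T=np.c_[np.cross(ty,tz),ty,tz]
print(np.round(R.T@(np.array([x,y,z])/1e3-o['tcp_pos'])*1e3,1),np.round(np.degrees(Ro.from_matrix(R.T@T).as_rotvec()),2))
E
python3 go.py 450 -150 240 -85; python3 go.py 540 250 260 -98.8
```

```text
[ 390.2 -304.8   -8.9] [-1.00e-01 -1.00e-02  1.12e+01]
[ 588.2 -663.9  -28.2] [-0.1 -0.  25. ]
```

```bash
python3 -m crank '48 -38 -1 0 0 2 1; 97 -76 -2 0 0 4 1; 146 -114 -4 0 0 6 1; 195 -152 -5 0 0 8 1; 244 -190 -6 0 0 9 1; 292 -228 -7 0 0 10 1; 341 -266 -8 0 0 11 1; 390 -305 -9 -0.1 0 11.2 1'; python3 go.py 540 250 280 -98.8
```

```text
t: 1.1
tcp_pos: [0.4505, -0.1487, 0.2402]
orientation: [[0.996, 0.087, 0.0], [0.087, -0.996, -0.002], [0.0, 0.002, -1.0]]
contact_force: [0.8, -0.4, 0.7]
width: 0.0853
grasp_force: 0.0
[ 123.8 -389.3  -40.5] [ 0.11 -0.03 13.78]
```

```bash
python3 -m crank '16 -50 -8 0 0 2 1; 33 -102 -16 0 0 4 1; 50 -155 -24 0 0 6 1; 67 -207 -32 0 0 8 1; 83 -260 -40 0 0 10 1; 100 -312 -40 0 0 12 1; 124 -389 -40 0 0 13.8 1; 124 -389 -40 0 0 13.8 1'; python3 - <<'E'
from h import *
import pickle
o,c=save('wrist','w1.png'); pickle.dump((o,c),open('w1.pkl','wb')); print(o['tcp_pos'],o['orientation'],c['tool_from_camera'])
E
```

```text
t: 2.1
tcp_pos: [0.5388, 0.2509, 0.2787]
orientation: [[0.989, -0.15, -0.001], [-0.15, -0.989, -0.001], [-0.001, 0.002, -1.0]]
contact_force: [0.3, -0.8, 0.1]
width: 0.0854
grasp_force: 0.0
[0.53884902 0.25091295 0.27871318] [[ 9.88757781e-01 -1.49522190e-01 -1.07979250e-03]
 [-1.49523667e-01 -9.88757085e-01 -1.44886793e-03]
 [-8.51014582e-04  1.59403398e-03 -9.99998367e-01]] [[ 4.49188202e-04 -9.47726517e-01 -3.19083448e-01  8.25859603e-02]
 [ 9.99999399e-01  7.44814409e-04 -8.04468031e-04 -6.94290127e-04]
 [ 1.00007364e-03 -3.19082895e-01  9.47726282e-01 -1.42213429e-01]
 [ 0.00000000e+00  0.00000000e+00  0.00000000e+00  1.00000000e+00]]
```

View pics/w1.png

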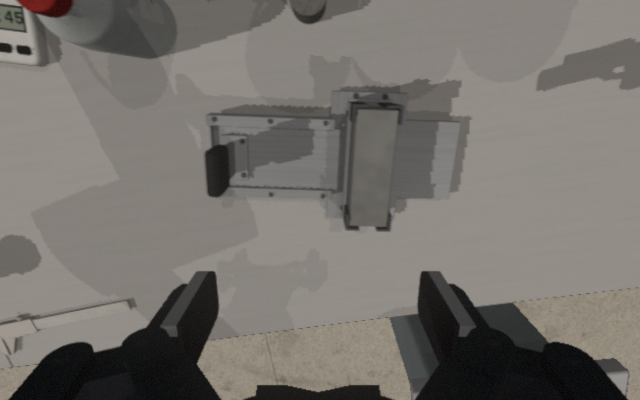

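The wrist view shows the top bar's corners at about (357,108), (398,110), (390,226) and (350,225). The bed outline is about (209,114) at back left and (460,121)/(447,199) at the front, and the handle's top is at about (210,172).

```bash
python3 - <<'E'
from h import *
import pickle
o,c=pickle.load(open('w1.pkl','rb'))
B=np.array([atz(c,u,v,.078,o) for u,v in[(357,108),(398,110),(390,226),(350,225)]])
print('bar',B.mean(0), np.linalg.norm(B[0]-B[3]),np.linalg.norm(B[0]-B[1]))
ang=lambda a:np.degrees(np.arctan2(a[1],a[0]))
print('y ang',ang(B[0]+B[1]-B[2]-B[3]))
F=[atz(c,460,121,.018,o),atz(c,447,199,.018,o)];print('front',F,(F[0]+F[1])/2,np.linalg.norm(F[0]-F[1]),ang(F[0]-F[1]))
H=[atz(c,208,147,.114,o),atz(c,208,195,.114,o)];print('handle rear top',H,(H[0]+H[1])/2,np.linalg.norm(H[0]-H[1]),ang(H[0]-H[1]))
# model overlay
best=None
def draw(cx,cy,th,q,img):
    t=np.radians(th);X=np.array([np.cos(t),np.sin(t),0]);Y=np.array([-np.sin(t),np.cos(t),0]);P=lambda x,y,z:np.array([cx,cy,0])+X*x+Y*y+[0,0,z]
    def poly(L,col):cv2.polylines(img,[np.int32([proj(c,P(*l),o)*2 for l in L])],1,col,1)
    poly([(-.02,-.06,.078),(.02,-.06,.078),(.02,.06,.078),(-.02,.06,.078)],(0,255,0))
    poly([(-.18,-.046,.018),(.105,-.046,.018),(.105,.046,.018),(-.18,.046,.018)],(0,0,255))
    for z in(.114,.076):
        h=-.155+q; poly([(h-.007,-.022,z),(h+.007,-.022,z),(h+.007,.022,z),(h-.007,.022,z)],(255,255,0))
im=cv2.resize(cv2.imread('pics/w1.png'),None,fx=2,fy=2)
m=B.mean(0); draw(m[0],m[1],-98.8,.004,im); cv2.imwrite('pics/o1.png',im[180:480,360:980])
E
```

```text
bar [0.53209233 0.1959872  0.078     ] 0.11946599384585756 0.03892681917355688
y ang -9.210319539131717
front [array([0.55857273, 0.0871217 , 0.018     ]), array([0.46813855, 0.10423997, 0.018     ])] [0.51335564 0.09568084 0.018     ] 0.09204007577097846 -10.718687975667837
handle rear top [array([0.58398339, 0.34200437, 0.114     ]), array([0.54109923, 0.35298727, 0.114     ])] [0.56254131 0.34749582 0.114     ] 0.04426821233992273 -14.36505526174153
```

View pics/o1.png

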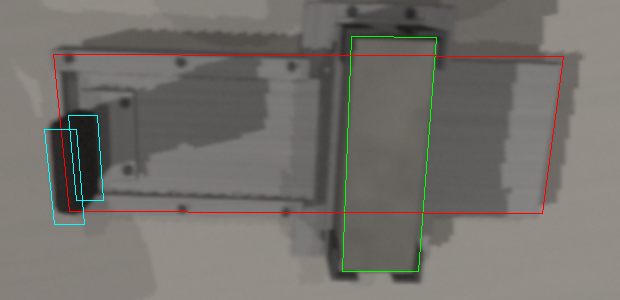

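```bash
python3 go.py 560 342 78 -100.5
```

```text
[  7.4 -93.1 200.6] [0.05 0.05 1.91]
```

```bash
python3 -m crank '4 -45 10 0 0 1 1; 7.4 -93 40 0 0 1.9 1; 7.4 -93 95 0 0 1.9 1; 7.4 -93 150 0 0 1.9 1; 7.4 -93 185 0 0 1.9 1; 7.4 -93 201 0 0 1.9 1; 7.4 -93 201 0 0 1.9 0.7; 7.4 -93 201 0 0 1.9 0' 50
python3 -m crank '0 0 0 0 0 0 0;0 0 0 0 0 0 0;0 0 0 0 0 0 0;0 0 0 0 0 0 0;0 0 0 0 0 0 0;0 0 0 0 0 0 0;0 0 0 0 0 0 0;0 0 0 0 0 0 0'; python3 go.py 560 342 78 -100.5
```

```text
t: 3.15
tcp_pos: [0.5625, 0.3385, 0.0808]
orientation: [[0.983, -0.186, 0.004], [-0.186, -0.983, -0.001], [0.004, -0.0, -1.0]]
contact_force: [0.6, 0.4, 1.1]
width: 0.0516
grasp_force: 0.0
t: 4.15
tcp_pos: [0.5619, 0.3389, 0.0802]
orientation: [[0.983, -0.185, 0.003], [-0.185, -0.983, -0.0], [0.003, -0.0, -1.0]]
contact_force: [-0.3, 0.4, 6.3]
width: 0.0136
grasp_force: 50.8
[-2.5 -2.7  2.2] [-0.   -0.17 -0.18]
```

```bash
python3 -m crank '0 8 0 0 0 0 0;0 18 0 0 0 0 0;0 28 0 0 0 0 0;0 38 0 0 0 0 0;0 48 0 0 0 0 0;0 58 0 0 0 0 0;0 66 0 0 0 0 0;0 72 0 0 0 0 0'
python3 -m crank '0 2 0 0 0 0 0;0 4 0 0 0 0 0;0 5 0 0 0 0 0;0 6 0 0 0 0 0;0 7 0 0 0 0 0;0 7.5 0 0 0 0 0;0 8 0 0 0 0 0;0 8 0 0 0 0 0'
```

```text
t: 5.15
tcp_pos: [0.5488, 0.2685, 0.0802]
orientation: [[0.983, -0.185, 0.004], [-0.185, -0.983, 0.001], [0.004, -0.002, -1.0]]
contact_force: [0.8, 4.9, 5.3]
width: 0.0131
grasp_force: 50.7
t: 6.15
tcp_pos: [0.5474, 0.2608, 0.0802]
orientation: [[0.983, -0.185, 0.004], [-0.185, -0.983, 0.001], [0.004, -0.001, -1.0]]
contact_force: [1.5, 4.7, 5.6]
width: 0.0129
grasp_force: 50.9
```

```bash
python3 -m crank '0 1 0 0 0 0 0;0 2 0 0 0 0 0;0 3 0 0 0 0 0;0 3.5 0 0 0 0 0;0 4 0 0 0 0 0;0 4 0 0 0 0 0;0 4 0 0 0 0 0;0 4 0 0 0 0 0'
```

```text
t: 7.15
tcp_pos: [0.5471, 0.2593, 0.0802]
orientation: [[0.983, -0.185, 0.006], [-0.185, -0.983, 0.005], [0.005, -0.006, -1.0]]
contact_force: [4.7, 15.1, 1.4]
width: 0.0132
grasp_force: 50.2
```

```bash
python3 -m crank '0 -8 0 0 0 0 0;0 -20 0 0 0 0 0;0 -33 0 0 0 0 0;0 -46 0 0 0 0 0;0 -59 0 0 0 0 0;0 -72 0 0 0 0 0;0 -84 0 0 0 0 0;0 -88 0 0 0 0 0'
python3 -m crank '0 -1 0 0 0 0 0;0 -2 0 0 0 0 0;0 -3 0 0 0 0 0;0 -4 0 0 0 0 0;0 -5 0 0 0 0 0;0 -5.5 0 0 0 0 0;0 -5.5 0 0 0 0 0;0 -5.5 0 0 0 0 0'
```

```text
t: 8.15
tcp_pos: [0.5626, 0.3425, 0.0802]
orientation: [[0.983, -0.185, 0.002], [-0.185, -0.983, -0.002], [0.003, 0.001, -1.0]]
contact_force: [-2.4, -1.8, 7.9]
width: 0.0133
grasp_force: 51.6
t: 9.15
tcp_pos: [0.5634, 0.3468, 0.0802]
orientation: [[0.983, -0.185, 0.002], [-0.185, -0.983, -0.003], [0.002, 0.003, -1.0]]
contact_force: [-2.9, -3.7, 9.3]
width: 0.0135
grasp_force: 51.7
```

```bash
python3 -m crank '0 0 0 0 0 0 0.4;0 0 0 0 0 0 0.7;0 0 0 0 0 0 0.7;0 0 0 0 0 0 0.7;0 0 -30 0 0 0 0.7;0 0 -80 0 0 0 0.7;0 30 -120 0 0 0 0.7;0 80 -130 0 0 0 0.7'; python3 go.py 500 130 220 -100.5
```

```text
t: 10.15
tcp_pos: [0.5496, 0.2698, 0.2127]
orientation: [[0.983, -0.183, 0.007], [-0.183, -0.983, 0.0], [0.007, -0.002, -1.0]]
contact_force: [1.3, -0.2, 0.5]
width: 0.0598
grasp_force: 0.0
[-23.  146.5  -7.7] [-0.09 -0.42 -0.07]
```

```bash
python3 -m crank '-4 25 -2 0 0 0 0.7;-8 60 -4 0 0 0 0.7;-14 95 -6 0 0 0 0.7;-20 130 -7 0 0 0 0.7;-23 146 -8 0 -0.4 0 0.7;-23 146 -8 0 -0.4 0 0.7;-23 146 -8 0 -0.4 0 0.7;-23 146 -8 0 -0.4 0 0.7'; python3 - <<'E'
from h import *
import pickle
o,c=save('wrist','w2.png'); pickle.dump((o,c),open('w2.pkl','wb')); print(o['tcp_pos'])
E
```

```text
t: 11.15
tcp_pos: [0.4983, 0.1309, 0.2167]
orientation: [[0.983, -0.185, -0.007], [-0.185, -0.983, -0.0], [-0.006, 0.001, -1.0]]
contact_force: [0.4, 0.1, 0.2]
width: 0.0599
grasp_force: 0.0
[0.49828759 0.13087448 0.21672308]
```

View pics/w2.png

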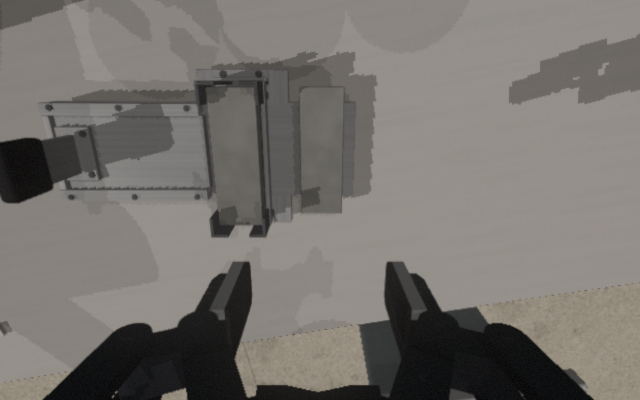

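The slide is back and the stack has dropped. The fed bar lies on the shelf, with its top corners at about (300,87), (344,87), (342,213) and (299,213).

```bash
python3 - <<'E'
from h import *
import pickle
o,c=pickle.load(open('w2.pkl','rb'))
ang=lambda a:np.degrees(np.arctan2(a[1],a[0]))
for n,L,z in(('bar1',[(300.5,86.5),(344,86.5),(341.5,213),(299,213)],.033),('bar4',[(209,86),(257,86),(262,222),(218,224)],.063)):
  B=np.array([atz(c,u,v,z,o) for u,v in L])
  print(n,B.mean(0), np.linalg.norm(B[0]-B[3]),np.linalg.norm(B[1]-B[2]),np.linalg.norm(B[0]-B[1]),ang(B[0]+B[1]-B[2]-B[3]))
E
python3 go.py 518.5 123.5 60 -100.5
```

```text
bar1 [0.5181734  0.12455066 0.033     ] 0.1190724108260927 0.11902166580855404 0.03831954259452844 -11.314870036169639
bar4 [0.53255621 0.19556325 0.063     ] 0.11896350811058955 0.11712338293712181 0.03821747287348195 -12.124381272653793
[ 22.3   3.2 156.6] [ 0.09  0.38 -0.13]
```

```bash
python3 -m crank '8 1 20 0 0 0 0.61;16 2 50 0 0.2 0 0.61;22 3 90 0 0.3 0 0.61;22 3 125 0 0.4 0 0.61;22 3 145 0 0.4 0 0.61;22 3 156 0 0.4 0 0.61;22 3 156 0 0.4 0 0.61;22 3 156 0 0.4 0 0.61'; python3 go.py 518.3 123.3 17 -100.7
```

```text
t: 12.2
tcp_pos: [0.5191, 0.1231, 0.0618]
orientation: [[0.983, -0.185, 0.002], [-0.185, -0.983, -0.002], [0.003, 0.001, -1.0]]
contact_force: [-0.1, -0.5, -0.3]
width: 0.0521
grasp_force: 0.0
[-1.  -0.1 44.8] [ 0.07 -0.15  0.01]
```

```bash
python3 -m crank '0 0 10 0 0 0 0.61;-0.5 0 22 0 0 0 0.61;-1 0 32 0 0 0 0.61;-1 0 38 0 0 0 0.61;-1 0 41 0 0 0 0.61;-1 0 43.5 0 0 0 0.61;-1 0 43.5 0 0 0 0.61;-1 0 43.5 0 0 0 0.61'; python3 go.py 518.3 123.3 17 -100.7
```

```text
t: 13.2
tcp_pos: [0.5175, 0.1231, 0.0175]
orientation: [[0.983, -0.186, 0.001], [-0.186, -0.983, -0.002], [0.001, 0.001, -1.0]]
contact_force: [-1.2, 1.0, -0.4]
width: 0.052
grasp_force: 0.0
[ 0.8 -0.4  0.5] [ 0.09 -0.07  0.  ]
```

No contact on the way down, so I'll close.

```bash
python3 -m crank '0 0 0 0 0 0 0.5;0 0 0 0 0 0 0.4;0 0 0 0 0 0 0.3;0 0 0 0 0 0 0.3;0 0 0 0 0 0 0.3;0 0 0 0 0 0 0.3;0 0 0 0 0 0 0.3;0 0 0 0 0 0 0.3' 50
```

```text
t: 14.2
tcp_pos: [0.5177, 0.1231, 0.0177]
orientation: [[0.983, -0.186, 0.001], [-0.186, -0.983, -0.002], [0.002, 0.001, -1.0]]
contact_force: [-0.6, 0.8, 6.2]
width: 0.0389
grasp_force: 51.8
```

```bash
python3 -m crank '0 0 -5 0 0 0 0.3;0 0 -15 0 0 0 0.3;0 0 -30 0 0 0 0.3;0 0 -50 0 0 0 0.3;0 0 -75 0 0 0 0.3;0 0 -100 0 0 0 0.3;0 20 -120 0 0 0 0.3;0 45 -130 0 0 0 0.3'; python3 go.py 470 -240 180 -82.6
```

```text
t: 15.2
tcp_pos: [0.5095, 0.0788, 0.1497]
orientation: [[0.983, -0.184, 0.004], [-0.184, -0.983, -0.002], [0.004, 0.001, -1.0]]
contact_force: [0.3, 0.6, -1.9]
width: 0.0389
grasp_force: 51.2
[ 20.1 320.7 -29.8] [  0.11  -0.21 -18.03]
```

```bash
python3 -m crank '2 30 -10 0 0 -1 0.3;5 75 -20 0 0 -4 0.3;8 125 -30 0 0 -7 0.3;11 175 -30 0 0 -10 0.3;14 225 -30 0 0 -13 0.3;17 275 -30 0 0 -16 0.3;20 310 -30 0 0 -18 0.3;20 321 -30 0 0 -18 0.3'
python3 -m crank '0 0 0 0 0 0 0.3;0 0 0 0 0 0 0.3;0 0 0 0 0 0 0.3;0 0 0 0 0 0 0.3;0 0 0 0 0 0 0.3;0 0 0 0 0 0 0.3;0 0 0 0 0 0 0.3;0 0 0 0 0 0 0.3'
python3 - <<'E'
from h import *
import pickle
o,c=save('wrist','w3.png'); pickle.dump((o,c),open('w3.pkl','wb'))
E
```

```text
t: 16.2
tcp_pos: [0.4685, -0.2418, 0.1787]
orientation: [[0.992, 0.125, 0.001], [0.125, -0.992, -0.002], [0.001, 0.003, -1.0]]
contact_force: [-0.3, 0.5, -1.0]
width: 0.0388
grasp_force: 51.2
t: 17.2
tcp_pos: [0.4688, -0.2401, 0.1778]
orientation: [[0.992, 0.127, 0.0], [0.127, -0.992, -0.002], [0.0, 0.002, -1.0]]
contact_force: [0.2, -0.1, -1.3]
width: 0.0389
grasp_force: 51.2
```

View pics/w3.png

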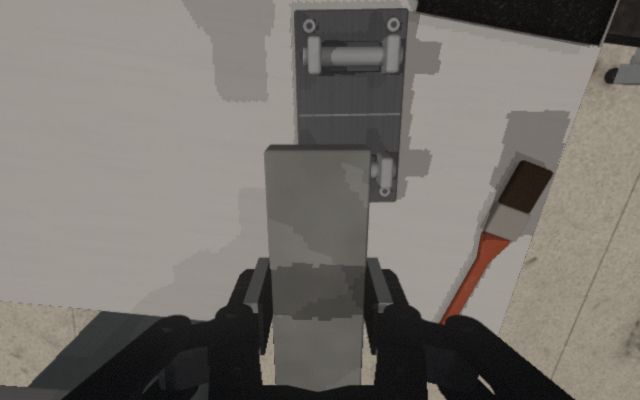

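The support's white centre line runs from (301,115) to (400,114), and its plate's far corners are at (295,10) and (407,10). The far roller runs from (322,57) to (386,56). The held bar's far top edge runs from (266,152) to (370,151), with its sides going down to about (275,386) and (361,386).

```bash
python3 - <<'E'
from h import *
import pickle
o,c=pickle.load(open('w3.pkl','rb'))
A=lambda u,v,z:atz(c,u,v,z,o)
ang=lambda a:np.degrees(np.arctan2(a[1],a[0]))
l=[A(301,115,.012),A(400,114,.012)]; print('centre line',(l[0]+l[1])/2,ang(l[0]-l[1])-90,np.linalg.norm(l[0]-l[1]))
f=[A(295,10,.012),A(407,10,.012)]; print('far edge',(f[0]+f[1])/2,ang(f[0]-f[1])-90,np.linalg.norm(f[0]-f[1]))
m=(f[0]+f[1])/2; t=np.radians(7.3); u=np.array([np.cos(t),np.sin(t),0]); print('centre from far',m-.08*u)
r=A(407,10,.012)-A(396,202,.012); print('right edge',ang(r),np.linalg.norm(r))
r=(A(322,57,.033)+A(386,56,.033))/2; print('from roller',r-.045*u)
k=(A(314,40,.042)+A(391,40,.042))/2; print('cheek mid',k, A(314,40,.042),A(391,40,.042))
zt=o['tcp_pos'][2]+.0153
e=[A(266,152,zt),A(370,151,zt)]; g=[A(275,386,zt),A(361,386,zt)]
Rt=np.array(o['orientation']).T; T=lambda p:Rt@(p-o['tcp_pos'])*1e3
print('bar far end in tool',T(e[0]),T(e[1]),'near',T(g[0]),T(g[1]))
E
python3 go.py 530.3 -262.4 80 -82.6
```

```text
centre line [ 0.53097754 -0.25982037  0.012     ] 7.819400784043992 0.08459738444356546
far edge [ 0.60880819 -0.24770386  0.012     ] 7.210406506719153 0.08720321201702097
centre from far [ 0.52945663 -0.25786903  0.012     ]
right edge 8.466710719510775 0.15753971821012497
from roller [ 0.53000556 -0.25932466  0.033     ]
cheek mid [ 0.58453354 -0.24998403  0.042     ] [ 0.58104316 -0.22242199  0.042     ] [ 0.58802392 -0.27754606  0.042     ]
bar far end in tool [ 59.74652895 -19.51926929 -15.32828217] [ 60.12292949  18.39754932 -15.26227706] near [-48.86050781 -20.29529713 -15.33999643] [-48.88018323  19.35278478 -15.27101699]
[58.1 29.8 97.8] [ 0.1 -0.  -0.1]
```

```bash
python3 go.py 530 -260.3 65 -82.3; python3 -m crank '10 5 10 0 0 0 0.3;22 11 25 0 0 0 0.3;36 17 45 0 0 0 0.3;48 23 65 0 0 0 0.3;55 26 85 0 0 0 0.3;57.5 27.7 100 0 0 -0.3 0.3;57.5 27.7 112 0 0 -0.3 0.3;57.5 27.7 112 0 0 -0.3 0.3'
python3 - <<'E'
from h import *
import pickle
o,c=save('wrist','w4.png'); pickle.dump((o,c),open('w4.pkl','wb'));print(o['tcp_pos'])
im=cv2.imread('pics/w4.png'); cv2.imwrite('pics/w4c.png',cv2.resize(im[0:300,170:470],None,fx=2,fy=2))
E
```

```text
[ 58.1  27.7 112.8] [ 0.1 -0.  -0.4]
t: 18.25
tcp_pos: [0.5286, -0.2598, 0.0649]
orientation: [[0.991, 0.132, -0.001], [0.132, -0.991, -0.0], [-0.002, 0.0, -1.0]]
contact_force: [0.4, -0.1, -1.1]
width: 0.039
grasp_force: 51.2
[ 0.52858374 -0.25982848  0.06487077]
```

View pics/w4c.png

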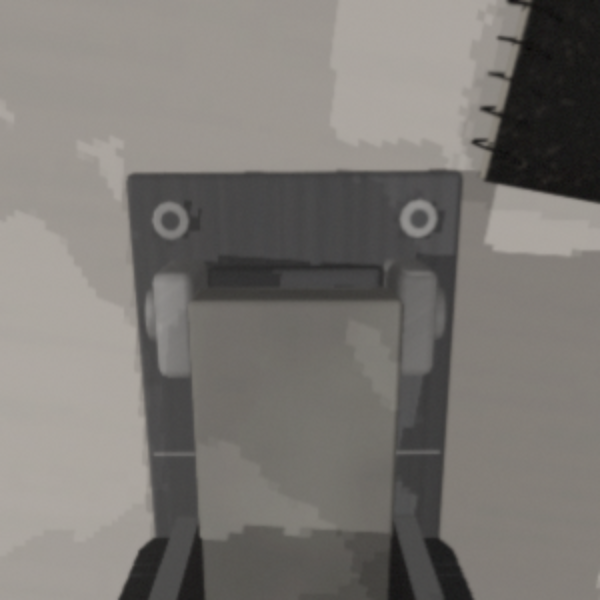

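The bar is above the support. The plate's far corners are at crop (129,175) and (462,172), the bolts at (170,220) and (418,218), and the bar's far edge runs from (191,303) to (400,303). The centre line is visible at (153,454) and (440,452).

```bash
python3 - <<'E'
from h import *
import pickle
o,c=pickle.load(open('w4.pkl','rb'))
Rt=np.array(o['orientation']).T
T=lambda u,v,z:(Rt@(atz(c,u/2+170-.25,v/2-.25,z,o)-o['tcp_pos']))*1e3
pr=lambda n,*p:print(n,*[np.round(q,1) for q in p])
pr('plate far',T(129,175,.012),T(462,172,.012))
pr('bolts',T(170,220,.013),T(418,218,.013))
pr('line',T(153,454,.012),T(440,452,.012))
pr('cheeks outer top',T(158,320,.042),T(434,320,.042))
z=o['tcp_pos'][2]+.0153
pr('bar',T(191,303,z),T(400,303,z))
E
```

```text
plate far [ 81.7 -44.7  52.7] [82.5 43.  52.8]
bolts [ 70.3 -34.5  51.8] [70.9 32.  51.8]
line [  2.1 -43.7  52.9] [ 2.8 42.6 52.9]
cheeks outer top [ 49.1 -33.6  22.8] [49.1 32.3 22.8]
bar [ 60.  -19.8 -15.4] [ 60.1  18.3 -15.4]
```

```bash
python3 -m crank '1 0 2 0 0 0 0.3;2 0 8 0 0 0 0.3;2 0 15 0 0 0 0.3;2 0 21 0 0 0 0.3;2 0 25 0 0 0 0.3;2 0 28 0 0 0 0.3;2 0 30 0 0 0 0.3;2 0 30 0 0 0 0.3'
python3 -m crank '0 0 0.5 0 0 0 0.3;0 0 0.8 0 0 0 0.3;0 0 1.2 0 0 0 0.3;0 0 1.5 0 0 0 0.3;0 0 1.5 0 0 0 0.3;0 0 1.5 0 0 0 0.3;0 0 1.5 0 0 0 0.3;0 0 1.5 0 0 0 0.3'
```

```text
t: 19.3
tcp_pos: [0.5314, -0.2601, 0.0358]
orientation: [[0.991, 0.132, 0.0], [0.132, -0.991, -0.002], [0.0, 0.002, -1.0]]
contact_force: [0.0, 1.0, -0.2]
width: 0.0387
grasp_force: 51.2
t: 20.3
tcp_pos: [0.5315, -0.2602, 0.0344]
orientation: [[0.991, 0.132, 0.0], [0.132, -0.991, -0.002], [0.0, 0.002, -1.0]]
contact_force: [0.5, 0.4, -1.2]
width: 0.0388
grasp_force: 51.2
```

```bash
python3 -m crank '0 0 0.3 0 0 0 0.3;0 0 0.6 0 0 0 0.3;0 0 0.9 0 0 0 0.3;0 0 1.2 0 0 0 0.3;0 0 1.5 0 0 0 0.3;0 0 1.8 0 0 0 0.3;0 0 2 0 0 0 0.3;0 0 2 0 0 0 0.3'
```

```text
t: 21.3
tcp_pos: [0.5315, -0.2602, 0.0327]
orientation: [[0.991, 0.132, 0.0], [0.132, -0.991, -0.002], [0.0, 0.002, -1.0]]
contact_force: [-1.9, 1.0, 2.6]
width: 0.0385
grasp_force: 51.6
```

Contact is at the expected height (+2.6 N, TCP z 32.7 mm). I'll open modestly and rise.

```bash
python3 -m crank '0 0 0 0 0 0 0.5;0 0 0 0 0 0 0.6;0 0 0 0 0 0 0.65;0 0 0 0 0 0 0.65;0 0 -8 0 0 0 0.65;0 0 -30 0 0 0 0.65;0 0 -65 0 0 0 0.65;-20 0 -110 0 0 0 0.65'
python3 -m crank '-20 0 -10 0 0 0 0.65;-40 0 -15 0 0 0 0.65;-40 0 -15 0 0 0 0.65;-40 0 -15 0 0 0 0.65;-40 0 -15 0 0 0 0.65;-40 0 -15 0 0 0 0.65;-40 0 -15 0 0 0 0.65;-40 0 -15 0 0 0 0.65'
python3 - <<'E'
from h import *
import pickle
o,c=save('wrist','w5.png'); pickle.dump((o,c),open('w5.pkl','wb'))
a=cv2.imread('pics/w5.png')
o,c=save('top','t5.png'); b=cv2.imread('pics/t5.png')
t=cv2.resize(b[185:243,203:303],None,fx=4,fy=4,interpolation=cv2.INTER_CUBIC)
w=np.zeros((400+232,640,3),np.uint8)[:600]; w[:368]=a[:368]; w[368:600,:400]=t
cv2.imwrite('pics/f5.png',w)
E
```

```text
t: 22.3
tcp_pos: [0.5116, -0.2622, 0.1434]
orientation: [[0.991, 0.133, -0.0], [0.133, -0.991, -0.001], [-0.0, 0.001, -1.0]]
contact_force: [0.8, 0.2, 1.0]
width: 0.0555
grasp_force: 0.0
t: 23.3
tcp_pos: [0.472, -0.2678, 0.1572]
orientation: [[0.991, 0.132, 0.0], [0.132, -0.991, -0.002], [-0.0, 0.002, -1.0]]
contact_force: [-0.8, -0.0, 0.8]
width: 0.0554
grasp_force: 0.0
```

View pics/f5.png

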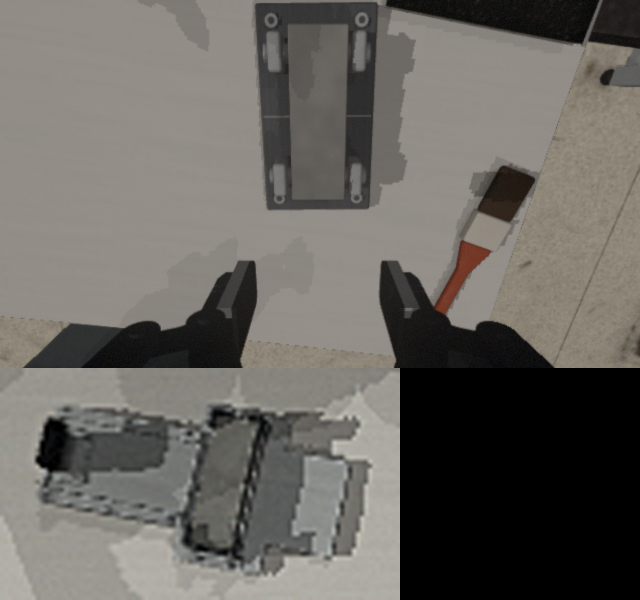

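The bar lies between the cheeks, with its far edge from (289,24) to (347,24) and its near edge from (291,200) to (345,200). The centre line is at (264,116) to (374,116), and the stack looks tidy. One numeric check before handing in.

```bash
python3 - <<'E'
from h import *
import pickle
o,c=pickle.load(open('w5.pkl','rb'))
Rt=np.array(o['orientation']).T
T=lambda u,v,z:(Rt@(atz(c,u,v,z,o)-o['tcp_pos']))*1e3
print(np.mean([T(289,24,.048),T(347,24,.048),T(291,200,.048),T(345,200,.048)],0))
print(T(264,116,.012),T(374,116,.012))
print('plate',np.mean([T(256,3,.012),T(377,3,.012),T(267,209,.012),T(369,208,.012)],0))
E
```

```text
[ 60.281541    -0.53891133 109.24255875]
[ 59.51594472 -43.67732454 145.17451649] [ 59.54587986  44.21179871 145.31326864]
plate [ 59.8766889   -1.08351696 145.24175261]
```

The bar is centred within 1 mm both ways.

```bash
python3 -c "
from bench import finish_job
print(finish_job())"
```

```text
the job is handed in; nothing more can be done
None
```

I handed the job in: the oldest bar lies across both rollers, centred to about 1 mm by the wrist camera. The slide is back at its stop, the other three bars are down in the magazine, and nothing round about was touched; no verdict came back.

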